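# Hold the sprung tool-chest lid just short of its balance point

### The arm

A 6-joint arm with a two-finger parallel gripper is mounted at the origin on the work surface. World frame = base frame: x ahead of the robot, y to its left, z up, the work surface at z = 0. Lengths are in m, angles in rad, forces in N, time in s.
With the tool pointing down it reaches from about 0.275 to 0.825 m from the base axis. Payload 4.9 kg.
Tool frame: the origin (TCP) lies between the finger pads, 19 mm behind the fingertips; this is the grasp point; z points along the fingers, y is the direction in which the jaws open and shut (so a half turn about z gives the same grasp; the last joint's range is limited). The gripper opens to 85 mm and grips with 20 to 120 N. Pads are 22 mm wide; open, the fingers measure 114 mm over their backs; the gripper's body (76 mm by 85 mm) begins 54 mm behind the grasp point. The pads swing forward as they close: fully open they stand 13 mm farther back than shut.
Start: joints at [-1.452, 0.326, -0.193, 1.052, 0, 1.437], TCP at [0.138, -0.533, 0.25] pointing down, gripper open.
Joint ranges: [-2.65, 2.65], [-0.97, 1.79], [-1.3, 1.35], [-1.93, 2.1], [-1.47, 1.37], [-3.14, 3.14]. Speed limits (rad/s): [2.57, 2.57, 3.14, 3.14, 3.14, 3.14].

### API

Orientations are given as a rotation vector (axis times angle).
In Python, from cell import r, viewer gives the robot as it stands.
- The arm moves only by the tool jog_arm, never from a script. Its argument "plan" is a list of rows, each a list of 5 numbers: the shift along the tool's x, y, z in mm, then the turn about the tool's z in degrees, then the opening, from 0 (shut) to 1 (fully open). In form: [[tx, ty, tz, roll, claw], ...]. A call has 1 to 10 rows; each row is the pose to reach, as a shift and turn from the pose measured when the call began, along the tool's axes at that moment; what a row does not reach only later rows make up. A row lasts 1/12 s, in which the tool goes at most 41.7 mm and 7.16 degrees, less where a joint would pass 70% of its speed; a pose out of reach is approached as far as the arm can. A call with a gripper value outside its range is refused whole. The fingers move at their own pace and stop on an object; the grip force is fixed at half the most. Time passes only in rows, so rows that repeat a pose let the fingers close. It gives the time, the measured TCP pose, the force and the opening at its end, in the units of the state.
- r.sense(): the state, without advancing time (a new reading comes with each control period).
- viewer.snapshot(name): name is "scene" or "top" or "wrist"; returns (picture, depth): 480x640x3 uint8, red, green, blue; 480x640 float32, m along the optical axis (not along the pixel's ray), 0 where there is no reading.
- viewer.camera_model(name): a dict with "mtx" (3x3 intrinsics, pixels), "T" (4x4, takes a point from camera to world coordinates). Camera axes: x right, y down, z forward; pixel columns grow to the right and rows downward; lengths in m; the calibration is good to about 2 mm. A picture is of the moment at which its call begins: read the wrist's pose just before it. camera_model takes no time and is no camera call; for the wrist camera it gives the pose at the moment of the call.
- r.close_job(): hands the job in, once; it reports no verdict.
The state is a dict: "t": time; "q": joint angles; "qd": joint speeds; "joint_efforts": joint torques, N m; "tcp_pos": TCP position; "tcp_rot": TCP orientation; "force": force on the tool from outside, world axes, zero at the start; "wrist_torque": the same for the moment, N m; "grip_width": finger opening in m.
Only numpy, scipy, OpenCV 4.12 (cv2) and the standard library are available. Lean on these libraries where they do the work, as an engineer would, in place of code of your own. Each camera call takes 0.05 s, during which the arm holds its last target.

### The job

I have just fitted new springs to the lid of the green steel tool chest and want to set its stay screw. Take the lid with a light grip by the black T-shaped pull on its front, lift it gently until it is about ten degrees past its balance point without letting it spring open, then ease it back and hold it about five to ten degrees below the balance point, where it would drop shut without you. Finish while still gripping the pull with the lid held still there, never swing, slam or wrench the lid, and leave everything else on the bench where it is.

Things in the scene. Friction and masses are not known exactly. Their poses are not given: they have to be found in the camera images.
- tool_chest: Green painted steel tool chest standing fixed on the bench, 190 deep (its x) x 400 wide (its y), rim 105 high, 135 high with the lid shut. Origin: centre of its underside, z up. Its front faces its own -x, roughly towards the robot; the lid is hinged along the top of the rear (+x) wall.
- lid_hinge (a point): Middle of the lid's hinge line; at x +97, y 0, z +105 mm in the chest's frame. The hinge line runs along the chest's y axis.
- lid (a joint): Lid angle in rad: 0 shut, grows as the front edge rises and goes back over the hinge, stop at 1.92. Steel shell 30 mm high, about 1.1 kg, torsion springs on the hinge rod. Balance point at 0.96 rad (55 degrees) open, give or take 2 degrees as its weight varies: below it the lid falls shut, above it the springs throw it open. In between it weighs little: at most 2 N at the pull.
- pull_grip (a point): Middle of the bar of the lid's T-pull: a 9 mm stem straight out of the middle of the lid's front face, across its end a black bar 20 mm in diameter, 44 mm long, parallel to the hinge, centred 44 mm out from the face. With the lid shut at x -141, y 0, z +120 mm in the chest's frame. Pinched over its ends it turns between the pads; 20 to 40 N of grip is plenty.
- grease_tin: Bystander: closed metal tin, 72 mm across, 85 high, standing to the left of the chest (its +y side); origin under its centre.
- screw_jar: Bystander: glass jar with a dark metal cap, 64 mm across, 90 high, to the right of the chest (its -y side); origin under its centre.
- screwdriver: Bystander: screwdriver 200 mm long with a wooden handle, lying on the bench in front of the chest, left of the pull.
- spanner: Bystander: steel spanner 180 mm long, lying on the bench in front of the chest, right of the pull.
- tape_roll: Bystander: grey roll of tape, 96 mm across, 25 high, lying at the front left of the chest.
- hammer: Bystander: hammer 290 mm long, lying far to the right.
- offcut: Bystander: wooden offcut 110 x 60 x 35 mm, lying far to the left.

How it is judged:
By the outcome, as a careful person would: the job done as asked, in the order asked, and still so for the second after the job is handed in, while the arm keeps its last pose, push and grip.
It also fails if it takes over 38 s, if anything falls off the work surface, if the arm or the gripper's body presses on something with over 40 N, if the wrist force passes 120 N, or if a joint passes its speed limit or range.

## Working session

There is one attempt and no reset: what is moved stays moved. The work goes in short steps, Python scripts to look and compute and a tool call to move; the robot and the scene stay as the last step left them, time stands still between calls to the robot, and variables do not carry over. Pictures are saved under pics/ and viewed, and the job is handed in when it is done.

Besides the shell and the picture viewer there is one more tool, called after "Call:" as name([rows], argument=value, ...), one row to a line, values as JSON. jog_arm: Moves the arm, as the interface text tells. Its arguments: {"type":"object","properties":{"plan":{"type":"array"}},"required":["plan"]}

```bash
ls; mkdir -p pics
python3 - <<'E'
from cell import r, viewer
import cv2, numpy as np
s=r.sense(); print({k:np.round(v,4).tolist() for k,v in s.items()})
for n in ("scene","top","wrist"):
    m=viewer.camera_model(n); print(n,np.round(m["mtx"],1).tolist(),np.round(m["T"],4).tolist())
    im,d=viewer.snapshot(n); cv2.imwrite(f"pics/{n}0.png",im[:,:,::-1]); np.save(f"pics/{n}0.npy",d)
    np.save(f"pics/{n}0_T.npy",m["T"]); np.save(f"pics/{n}0_K.npy",m["mtx"])
E
```

```text
pics
{'t': 0.0, 'q': [-1.4522, 0.3269, -0.1936, 1.052, 0.0, 1.4366], 'qd': [0.0, 0.0028, -0.0016, -0.0008, 0.0005, 0.0012], 'joint_efforts': [-0.0002, -44.3403, 26.2438, 0.0156, -0.0, 0.0], 'tcp_pos': [0.1375, -0.532, 0.2492], 'tcp_rot': [-3.1148, -0.3958, -0.0], 'force': [-0.168, 0.4162, 0.1879], 'wrist_torque': [-0.0246, -0.0406, -0.0007], 'grip_width': 0.0852}
scene [[486.6, 0.0, 327.8], [0.0, 486.6, 244.8], [0.0, 0.0, 1.0]] [[0.7193, 0.5598, -0.4114, 1.1217], [0.6945, -0.5938, 0.4063, -0.5864], [-0.0168, -0.5779, -0.8159, 1.205], [0.0, 0.0, 0.0, 1.0]]
top [[443.6, 0.0, 319.4], [0.0, 443.6, 248.6], [0.0, 0.0, 1.0]] [[0.1015, -0.9732, 0.2063, 0.3485], [-0.9948, -0.0991, 0.022, -0.0189], [-0.0009, -0.2075, -0.9782, 1.0873], [0.0, 0.0, 0.0, 1.0]]
wrist [[356.7, 0.0, 323.7], [0.0, 356.7, 232.2], [0.0, 0.0, 1.0]] [[0.2508, -0.935, -0.2508, 0.1998], [-0.968, -0.2427, -0.0632, -0.5162], [-0.0018, 0.2586, -0.966, 0.3739], [0.0, 0.0, 0.0, 1.0]]
```

View pics/scene0.png

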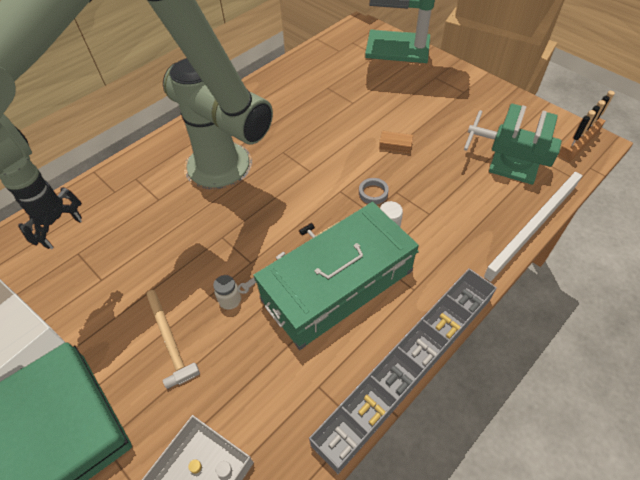

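View pics/top0.png

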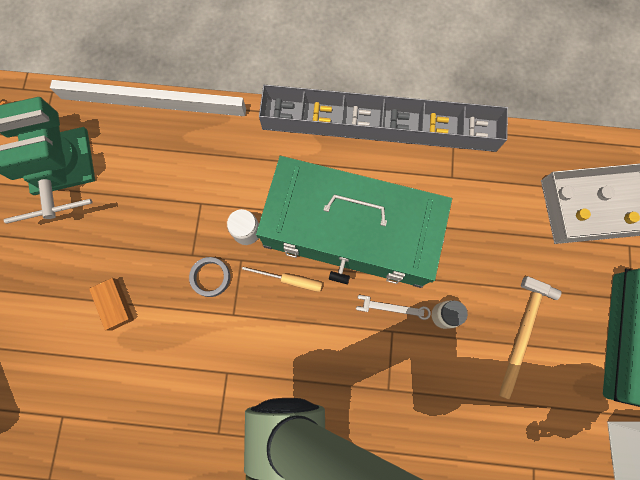

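The top view shows the chest's lid spanning about (262–450, 157–285). The black bar is at about (340, 277), between the screwdriver at (300, 282) and the spanner at (395, 307). Next I measure the chest and the bar.

```bash
cat > h.py <<'E'
import numpy as np, cv2
def load(n):
    im=cv2.imread(f"pics/{n}.png"); return im,np.load(f"pics/{n}.npy"),np.load(f"pics/{n}_K.npy"),np.load(f"pics/{n}_T.npy")
def cloud(d,K,T):
    v,u=np.indices(d.shape); X=(u-K[0,2])/K[0,0]*d; Y=(v-K[1,2])/K[1,1]*d
    P=np.stack([X,Y,d],-1)@T[:3,:3].T+T[:3,3]; P[d<=0]=np.nan; return P
def ray(u,v,K,T,z):
    c=T[:3,:3]@np.array([(u-K[0,2])/K[0,0],(v-K[1,2])/K[1,1],1]); s=(z-T[2,3])/c[2]; return T[:3,3]+s*c
def pix(p,K,T):
    c=T[:3,:3].T@(np.asarray(p)-T[:3,3]); return (K@c/c[2])[:2]
E
python3 - <<'E'
from h import *
for n in ("top0","scene0"):
    im,d,K,T=load(n); P=cloud(d,K,T); hsv=cv2.cvtColor(im,cv2.COLOR_BGR2HSV)
    g=(hsv[...,0]>60)&(hsv[...,0]<95)&(hsv[...,1]>80)&(P[...,2]>.12)&(P[...,2]<.15)&(P[...,0]>.35)&(P[...,0]<.9)&(abs(P[...,1])<.35)
    nn,lab,st,_=cv2.connectedComponentsWithStats(g.astype(np.uint8)); k=1+np.argmax(st[1:,4]); g=lab==k
    z=P[g][:,2]; print(n,"lid z med",np.median(z),"n",g.sum(),np.percentile(z,[5,95]))
    rc=cv2.minAreaRect((P[g][:,:2]*1000).astype(np.float32)); print("rect mm",rc,np.round(cv2.boxPoints(rc),1).tolist())
    b=(hsv[...,2]<45)&(P[...,0]>.3)&(P[...,0]<.7)&(abs(P[...,1])<.2)&(P[...,2]>.085)&(P[...,2]<.17)
    nn,lab,st,ce=cv2.connectedComponentsWithStats(b.astype(np.uint8))
    for i in range(1,nn):
        if st[i,4]>15:
            Q=P[lab==i]; print(" dark",st[i].tolist(),np.round(ce[i],1),"mean",np.round(np.mean(Q,0),4),"min",np.round(Q.min(0),4),"max",np.round(Q.max(0),4)); print("  ",cv2.minAreaRect((Q[:,:2]*1000).astype(np.float32)))
    bench=P[(hsv[...,0]<20)&(hsv[...,1]>80)&(abs(P[...,2])<.02)]; print("bench z",np.median(bench[:,2]))
E
```

```text
top0 lid z med 0.135412593402931 n 14861 [0.13240694 0.13838422]
rect mm ((631.3148193359375, -67.55870056152344), (403.30340576171875, 195.02671813964844), 80.96683502197266) [[503.3999938964844, -251.39999389648438], [696.0, -282.0], [759.2999877929688, 116.30000305175781], [566.7000122070312, 146.89999389648438]]
 dark [329, 271, 21, 13, 126] [339.3 277.5] mean [ 0.4911 -0.0471  0.128 ] min [ 0.481  -0.0679  0.12  ] max [ 0.5033 -0.0247  0.1341]
   ((491.9088439941406, -46.074806213378906), (41.830345153808594, 17.367481231689453), 81.7731704711914)
bench z 0.000905841980485933
scene0 lid z med 0.13555474014333213 n 9141 [0.13112541 0.13929634]
rect mm ((633.7262573242188, -71.26441955566406), (403.7728271484375, 193.65919494628906), 81.14002227783203) [[507.0, -255.8000030517578], [698.2999877929688, -285.70001220703125], [760.5, 113.30000305175781], [569.0999755859375, 143.10000610351562]]
 dark [300, 224, 14, 11, 49] [306.7 229.1] mean [ 0.4979 -0.0511  0.1262] min [ 0.488  -0.07    0.1179] max [ 0.5046 -0.0302  0.1327]
   ((496.7994384765625, -49.99821472167969), (40.4906005859375, 13.109443664550781), 82.84044647216797)
bench z 0.0009108413990694952
```

Run:
```python
import cv2
a=cv2.imread("pics/top0.png")[150:330,220:480]; b=cv2.imread("pics/scene0.png")[200:350,230:430]
cv2.imwrite("pics/ctop0.png",cv2.resize(a,None,fx=3,fy=3,interpolation=cv2.INTER_CUBIC)); cv2.imwrite("pics/cscene0.png",cv2.resize(b,None,fx=3.8,fy=3.8,interpolation=cv2.INTER_CUBIC))
```

```text
(no output)
```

View pics/ctop0.png

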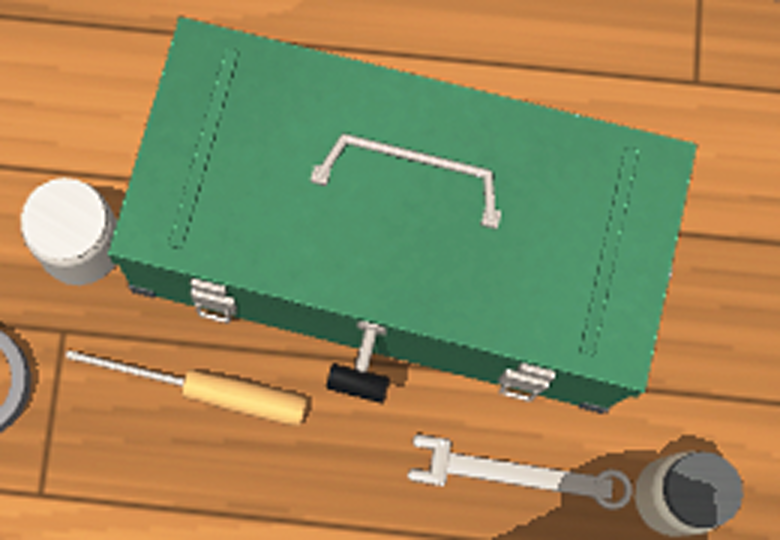

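View pics/cscene0.png

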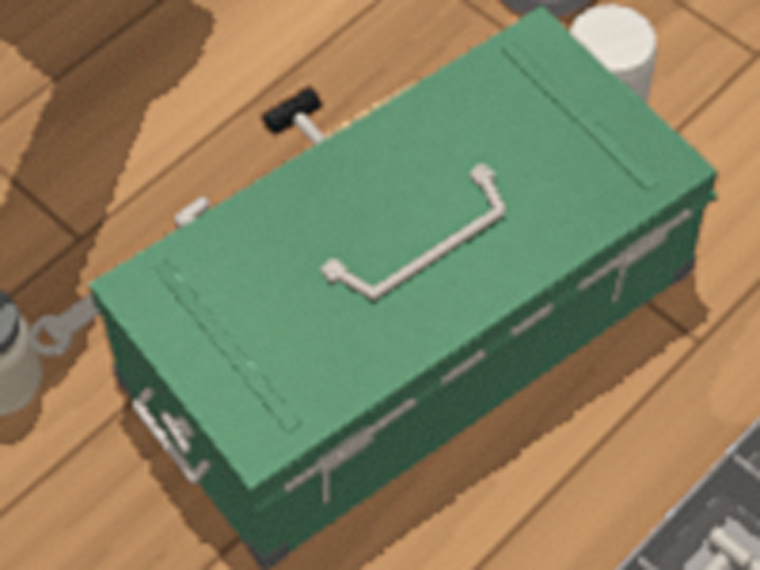

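The two views agree. The chest yaw is about -9°, the lid top is at 0.1355 m, and its 403×195 mm rectangle matches the stated size. The bar is at about (0.494, -0.048), which fits the chest model. I'll move above it for a close wrist view.

```bash
cat >> h.py <<'E'
from scipy.spatial.transform import Rotation as Ro
def togo(s,goal,yaw):
    R=Ro.from_rotvec(s["tcp_rot"]).as_matrix(); sh=R.T@(np.array(goal)-s["tcp_pos"])*1000
    y=np.array([-np.sin(yaw),np.cos(yaw),0]); t=R.T@y; a=np.degrees(np.arctan2(-t[0],t[1]))
    a=(a+90)%180-90   # half turn equivalence
    return sh,a,R
E
python3 - <<'E'
from h import *; from cell import r
s=r.sense(); sh,a,R=togo(s,[.493,-.048,.25],np.radians(-8.95)); print(np.round(sh,1),a,np.round(R,3).tolist())
E
```

```text
[ 465.3 -379.8   -0. ] 23.432728802772147 [[0.968, 0.25, -0.0], [0.25, -0.968, 0.001], [0.0, -0.001, -1.0]]
```

Call:
jog_arm([
  [12,-10,0,1,1],
  [38,-31,0,2.5,1],
  [66,-54,0,4,1],
  [95,-78,0,5.5,1],
  [124,-101,0,7,1],
  [153,-125,0,8.5,1],
  [182,-149,0,10,1],
  [211,-172,0,11.5,1],
  [240,-196,0,13,1],
  [269,-220,0,14.5,1],
])

```text
t: 0.98
tcp_pos: [0.3435, -0.2501, 0.2497]
tcp_rot: [-3.14, 0.003, 0.0]
force: [0.9, -1.1, -1.0]
grip_width: 0.0853
```

Call:
jog_arm([
  [20,-28,0,1.5,1],
  [42,-57,0,3,1],
  [64,-86,0,4.5,1],
  [86,-116,0,6,1],
  [108,-146,0,7.5,1],
  [128,-173,0,9,1],
  [143,-193,0,9,1],
  [149.5,-202,0,9,1],
  [149.5,-202,0,9,1],
  [149.5,-202,0,9,1],
])

```text
t: 1.82
tcp_pos: [0.493, -0.0485, 0.2496]
tcp_rot: [-3.131, 0.248, 0.002]
force: [-1.2, 0.0, -0.2]
grip_width: 0.085
```

Run:
```python
from h import *; from cell import r, viewer
s=r.sense(); print(s["t"],np.round(s["tcp_pos"],4),np.round(s["tcp_rot"],3),np.round(s["force"],2),np.abs(s["qd"]).max())
n="wrist"; m=viewer.camera_model(n); im,d=viewer.snapshot(n); o="wrist1"
cv2.imwrite(f"pics/{o}.png",im[:,:,::-1]); np.save(f"pics/{o}.npy",d); np.save(f"pics/{o}_T.npy",m["T"]); np.save(f"pics/{o}_K.npy",m["mtx"])
```

```text
1.8167 [ 0.493  -0.0485  0.2496] [-3.131e+00  2.480e-01  2.000e-03] [-1.21  0.   -0.24] 0.029501114824467066
```

View pics/wrist1.png

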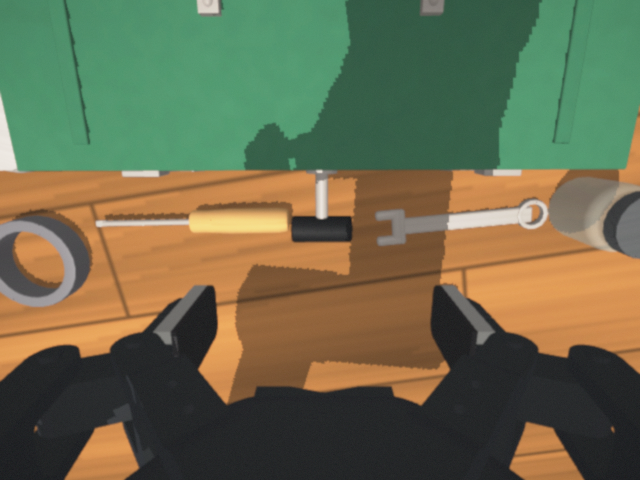

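The wrist view shows the bar level at (292–352, 216–242) and the lid front edge level at row 170, so the jaw direction lines up with the hinge. I'll triangulate the bar centre across the views.

Run:
```python
from h import *
rays=[];nm=[]
for n,roi in (("top0",(320,262,360,292)),("scene0",(292,215,322,240)),("wrist1",(280,205,362,252))):
    im,d,K,T=load(n); hsv=cv2.cvtColor(im,cv2.COLOR_BGR2HSV); P=cloud(d,K,T)
    m=np.zeros(d.shape,np.uint8); x0,y0,x1,y1=roi; m[y0:y1,x0:x1]=(hsv[y0:y1,x0:x1,2]<60)
    m[P[...,2]<.08]=0
    nn,lab,st,ce=cv2.connectedComponentsWithStats(m); k=1+np.argmax(st[1:,4]); m=(lab==k)
    pts=np.argwhere(m)[:,::-1].astype(np.float32); rc=cv2.minAreaRect(pts); c=rc[0]
    q=ray(*c,K,T,.12); Q=P[m]; print(n,np.round(rc[0],1),np.round(rc[1],1),rc[2],"at z.12:",np.round(q,4),"maxz",np.nanpercentile(Q[:,2],95))
    rays.append((T[:3,3],(q-T[:3,3])/np.linalg.norm(q-T[:3,3])));nm.append(n)
    if n=="wrist1":
        v=P[170:, :]; g=(hsv[...,0]>60)&(hsv[...,0]<95)&(hsv[...,1]>80); G=P[g]; G=G[(G[:,2]>.12)&(G[:,2]<.15)]; print("lid z",np.median(G[:,2]))
        # lid front edge line at columns
        e=[]
        for u in list(range(60,240,20))+list(range(520,600,20)):
            col=np.where(g[100:200,u])[0]; e.append(ray(u,100+col.max()+.5,K,T,.135))
        e=np.array(e); f=cv2.fitLine(e[:,:2].astype(np.float32),cv2.DIST_HUBER,0,.001,.001).ravel(); f=f if f[1]>0 else np.r_[-f[:2],f[2:]]
        print("edge yaw",np.degrees(np.arctan2(-f[0],f[1])),"pt",f[2:])
        ax=np.array([f[1],-f[0]]); print("front edge dist along +x from bar",(f[2:]-q[:2])@ax*1000)
from itertools import combinations
def tri(rs):
    A=sum(np.eye(3)-np.outer(d,d) for o,d in rs); b=sum((np.eye(3)-np.outer(d,d))@o for o,d in rs); return np.linalg.solve(A,b)
for a,b in combinations(range(3),2): print(nm[a],nm[b],np.round(tri([rays[a],rays[b]]),4))
print("all",np.round(tri(rays),4))
```

```text
top0 [338.9 277.2] [19.4  8.7] 14.03624439239502 at z.12: [ 0.4928 -0.0465  0.12  ] maxz 0.13186518011565498
scene0 [306.5 229. ] [ 5.  14.2] 59.03623962402344 at z.12: [ 0.4936 -0.0482  0.12  ] maxz 0.13140687155542097
wrist1 [321.5 228.5] [59. 23.] -0.0 at z.12: [ 0.4921 -0.047   0.12  ] maxz 0.13015062145697487
lid z 0.13535109273587803
edge yaw -8.84206 pt [ 0.5414121  -0.02037706]
front edge dist along +x from bar 44.62315142373468
top0 scene0 [ 0.4928 -0.0469  0.1182]
top0 wrist1 [ 0.4925 -0.0468  0.1214]
scene0 wrist1 [ 0.4915 -0.0467  0.1168]
all [ 0.4924 -0.0469  0.1184]
```

Call:
jog_arm([
  [-0.8,-1.4,12,0,1],
  [-0.8,-1.4,32,0,1],
  [-0.8,-1.4,54,0,1],
  [-0.8,-1.4,76,0,1],
  [-0.8,-1.4,96,0,1],
  [-0.8,-1.4,112,0,1],
  [-0.8,-1.4,124,0,1],
  [-0.8,-1.4,132,0,1],
  [-0.8,-1.4,132,0,1],
  [-0.8,-1.4,132,0,0.75],
])

```text
t: 2.7
tcp_pos: [0.4915, -0.0482, 0.1178]
tcp_rot: [-3.131, 0.253, 0.003]
force: [0.6, 0.1, 0.5]
grip_width: 0.0755
```

```bash
cat > look.py <<'E'
import sys
from h import *; from cell import r, viewer
def state():
    s=r.sense(); print(round(s["t"],3),np.round(s["tcp_pos"],4),np.round(s["tcp_rot"],3),"F",np.round(s["force"],2),"M",np.round(s["wrist_torque"],2),"w",round(s["grip_width"],4),"qd",round(float(np.abs(s["qd"]).max()),3)); return s
def shot(n,o):
    m=viewer.camera_model(n); im,d=viewer.snapshot(n)
    cv2.imwrite(f"pics/{o}.png",im[:,:,::-1]); np.save(f"pics/{o}.npy",d); np.save(f"pics/{o}_T.npy",m["T"]); np.save(f"pics/{o}_K.npy",m["mtx"])
if __name__=="__main__":
    state()
    for a in sys.argv[1:]: shot(*a.split(":"))
E
python3 look.py wrist:wrist2
```

```text
2.7 [ 0.4915 -0.0482  0.1178] [-3.131e+00  2.530e-01  3.000e-03] F [0.64 0.07 0.47] M [-0.02 -0.01  0.03] w 0.0755 qd 0.019
```

View pics/wrist2.png

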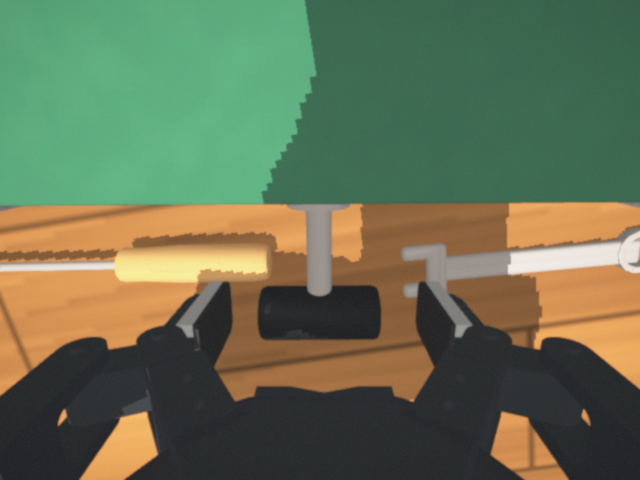

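The bar sits between the pads at (260–380, 287–338), about 1.3 mm off centre. I'll correct that and close lightly, asking for an opening only a little under the bar's length.

Call:
jog_arm([
  [0.7,-1.3,0,0,0.65],
  [0.7,-1.3,0,0,0.58],
  [0.7,-1.3,0,0,0.54],
  [0.7,-1.3,0,0,0.5],
  [0.7,-1.3,0,0,0.47],
  [0.7,-1.3,0,0,0.45],
  [0.7,-1.3,0,0,0.45],
  [0.7,-1.3,0,0,0.45],
])

```text
t: 3.42
tcp_pos: [0.4935, -0.0468, 0.1185]
tcp_rot: [-3.131, 0.251, -0.001]
force: [1.5, 1.4, 1.9]
grip_width: 0.0426
```

```bash
python3 look.py wrist:wrist3
```

```text
3.417 [ 0.4935 -0.0468  0.1185] [-3.131e+00  2.510e-01 -1.000e-03] F [1.52 1.37 1.85] M [ 0.17 -0.34 -0.01] w 0.0426 qd 0.002
```

View pics/wrist3.png

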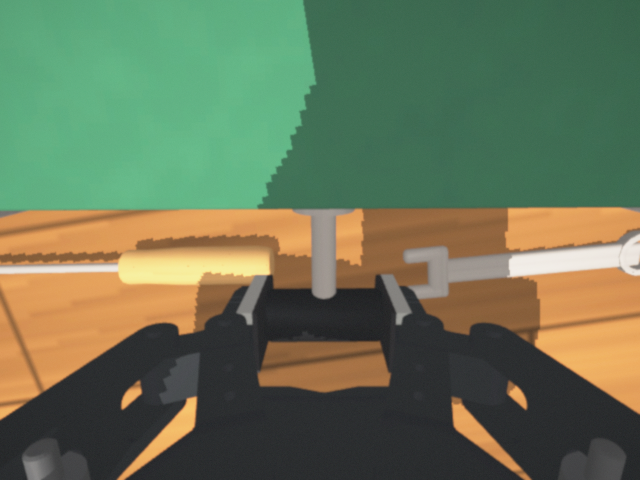

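The bar is now pinched over its ends. The width stopped at 42.6 mm against a commanded 38 mm, and forces are small. Next I work out the arc.

```bash
cat > arc.py <<'E'
import sys
from look import *
P0=np.array([0.4935,-0.0468,0.1185]); YAW=np.radians(-8.9); RHO=238.47; F0=np.radians(3.606)
ex=np.array([np.cos(YAW),np.sin(YAW),0]); ez=np.array([0,0,1.]); ey=np.cross(ez,ex)
def pos(t):
    a=F0+np.radians(t); return P0+(ex*(238-RHO*np.cos(a))+ez*(RHO*np.sin(a)-15))/1000
def ang(p):
    h=(p-P0)*1000; x=h@ex-238; z=h@ez+15; return np.degrees(np.arctan2(z,-x)-F0),np.hypot(x,z)-RHO,h@ey
if __name__=="__main__":
    s=state(); t,dr,dy=ang(s["tcp_pos"]); print("theta %.2f radial %.2f lat %.2f"%(t,dr,dy))
    a=F0+np.radians(t); tan=ex*np.sin(a)+ez*np.cos(a); rad=-ex*np.cos(a)+ez*np.sin(a); F=s["force"]
    print("F tan %.2f rad %.2f lat %.2f"%(F@tan,F@rad,F@ey))
    R=Ro.from_rotvec(s["tcp_rot"]).as_matrix()
    if len(sys.argv)>1:
        for th in map(float,sys.argv[1].split(",")):
            print(th,np.round(R.T@(pos(th)-s["tcp_pos"])*1000,1).tolist())
E
python3 arc.py 0.2,0.5,1,1.5,2,2.5,3,3.5,3.8,4
```

```text
3.467 [ 0.4935 -0.0468  0.1185] [-3.131e+00  2.510e-01 -1.000e-03] F [1.87 1.55 2.45] M [ 0.16 -0.38  0.03] w 0.0429 qd 0.001
theta 0.01 radial -0.04 lat 0.01
F tan 2.55 rad -1.45 lat 1.82
0.2 [0.0, 0.0, -0.8]
0.5 [0.1, 0.0, -2.0]
1.0 [0.3, 0.0, -4.1]
1.5 [0.4, 0.0, -6.2]
2.0 [0.6, -0.0, -8.3]
2.5 [0.8, -0.0, -10.3]
3.0 [1.1, -0.0, -12.4]
3.5 [1.3, -0.0, -14.5]
3.8 [1.5, -0.0, -15.7]
4.0 [1.6, -0.0, -16.5]
```

Call:
jog_arm([
  [0,0,-0.8,0,0.45],
  [0.1,0,-2,0,0.45],
  [0.3,0,-4,0,0.45],
  [0.4,0,-6,0,0.45],
  [0.6,0,-8,0,0.45],
  [0.8,0,-10,0,0.45],
  [1.1,0,-12.4,0,0.45],
  [1.3,0,-14.5,0,0.45],
  [1.5,0,-15.7,0,0.45],
  [1.6,0,-16.5,0,0.45],
])

```text
t: 4.3
tcp_pos: [0.4952, -0.047, 0.1352]
tcp_rot: [-3.131, 0.252, -0.001]
force: [4.8, 1.0, -4.9]
grip_width: 0.043
```

```bash
python3 arc.py 4.5,5,5.6,6.3,7,7.7,8.4,9.1,9.7,10; python3 look.py wrist:wrist4 scene:scene4
```

```text
4.3 [ 0.4952 -0.047   0.1352] [-3.131e+00  2.520e-01 -1.000e-03] F [ 4.83  1.04 -4.86] M [ 0.3  -0.3   0.04] w 0.043 qd 0.02
theta 4.03 radial -0.03 lat 0.01
F tan -4.21 rad -5.22 lat 1.78
4.5 [0.2, 0.0, -1.9]
5.0 [0.5, 0.0, -4.0]
5.6 [0.9, 0.0, -6.4]
6.3 [1.4, -0.0, -9.3]
7.0 [1.9, -0.0, -12.2]
7.7 [2.5, -0.0, -15.0]
8.4 [3.1, -0.0, -17.9]
9.1 [3.7, -0.0, -20.7]
9.7 [4.3, -0.0, -23.2]
10.0 [4.6, -0.0, -24.4]
4.3 [ 0.4952 -0.047   0.1352] [-3.131e+00  2.520e-01 -1.000e-03] F [ 4.83  1.04 -4.86] M [ 0.3  -0.3   0.04] w 0.043 qd 0.02
```

View pics/wrist4.png

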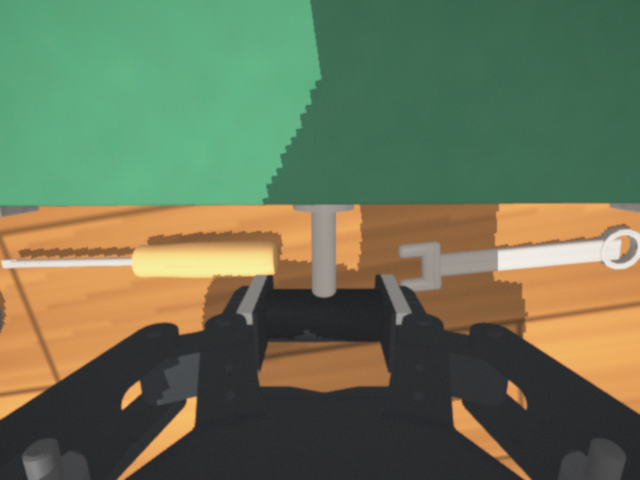

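The lid follows and the bar still sits squarely between the pads at (260–385, 290–340). I continue.

Call:
jog_arm([
  [0.2,0,-1.9,0,0.45],
  [0.5,0,-4,0,0.45],
  [0.9,0,-6.4,0,0.45],
  [1.4,0,-9.3,0,0.45],
  [1.9,0,-12.2,0,0.45],
  [2.5,0,-15,0,0.45],
  [3.1,0,-17.9,0,0.45],
  [3.7,0,-20.7,0,0.45],
  [4.3,0,-23.2,0,0.45],
  [4.6,0,-24.4,0,0.45],
])

```text
t: 5.23
tcp_pos: [0.4998, -0.0478, 0.1599]
tcp_rot: [-3.13, 0.252, -0.001]
force: [4.4, 0.1, -4.4]
grip_width: 0.0431
```

```bash
python3 arc.py 10.6,11.3,12.1,12.9,13.7,14.5,15.3,16.1,16.7,17
```

```text
5.233 [ 0.4998 -0.0478  0.1599] [-3.13e+00  2.52e-01 -1.00e-03] F [ 4.41  0.11 -4.35] M [ 0.31 -0.39  0.05] w 0.0431 qd 0.031
theta 10.07 radial -0.04 lat -0.00
F tan -3.20 rad -5.25 lat 0.79
10.6 [0.5, -0.0, -2.1]
11.3 [1.2, -0.0, -5.0]
12.1 [2.1, -0.0, -8.2]
12.9 [3.0, -0.0, -11.4]
13.7 [4.0, -0.0, -14.5]
14.5 [5.0, -0.0, -17.7]
15.3 [6.1, -0.1, -20.9]
16.1 [7.2, -0.1, -24.0]
16.7 [8.0, -0.1, -26.4]
17.0 [8.5, -0.1, -27.5]
```

Call:
jog_arm([
  [0.5,0,-2.1,0,0.45],
  [1.2,0,-5,0,0.45],
  [2.1,0,-8.2,0,0.45],
  [3,0,-11.4,0,0.45],
  [4,0,-14.5,0,0.45],
  [5,0,-17.7,0,0.45],
  [6.1,0,-20.9,0,0.45],
  [7.2,0,-24,0,0.45],
  [8,0,-26.4,0,0.45],
  [8.5,0,-27.5,0,0.45],
])

```text
t: 6.07
tcp_pos: [0.5081, -0.0491, 0.1875]
tcp_rot: [-3.13, 0.252, -0.001]
force: [5.2, 0.4, -4.9]
grip_width: 0.043
```

```bash
python3 arc.py 17.6,18.3,19.1,19.9,20.7,21.5,22.3,23.1,23.7,24; python3 look.py scene:scene5 wrist:wrist5
```

```text
6.067 [ 0.5081 -0.0491  0.1875] [-3.13e+00  2.52e-01 -1.00e-03] F [ 5.18  0.38 -4.94] M [ 0.3  -0.33 -0.02] w 0.043 qd 0.032
theta 17.01 radial 0.06 lat 0.00
F tan -2.84 rad -6.48 lat 1.17
17.6 [0.9, -0.0, -2.3]
18.3 [2.0, -0.0, -5.0]
19.1 [3.3, -0.0, -8.1]
19.9 [4.6, -0.0, -11.1]
20.7 [5.9, -0.0, -14.2]
21.5 [7.3, -0.1, -17.2]
22.3 [8.8, -0.1, -20.2]
23.1 [10.2, -0.1, -23.2]
23.7 [11.4, -0.1, -25.4]
24.0 [11.9, -0.1, -26.5]
6.067 [ 0.5081 -0.0491  0.1875] [-3.13e+00  2.52e-01 -1.00e-03] F [ 5.18  0.38 -4.94] M [ 0.3  -0.33 -0.02] w 0.043 qd 0.032
```

View pics/scene5.png

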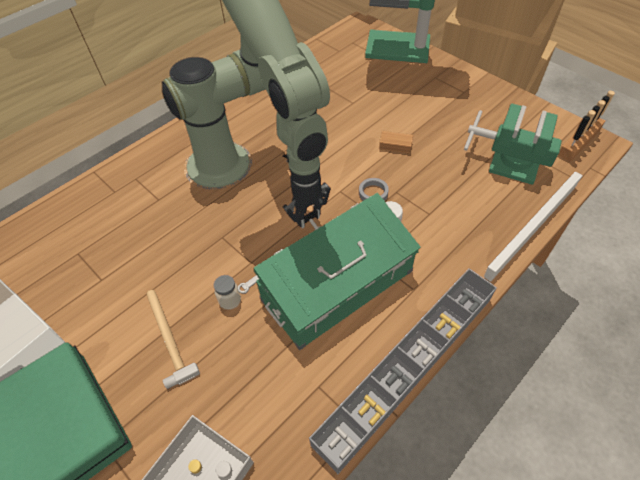

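The scene picture shows the lid raised with the gripper on the pull at (307, 208), and everything else undisturbed. I continue.

Call:
jog_arm([
  [0.9,0,-2.3,0,0.45],
  [2,0,-5,0,0.45],
  [3.3,0,-8.1,0,0.45],
  [4.6,0,-11.1,0,0.45],
  [5.9,0,-14.2,0,0.45],
  [7.3,0,-17.2,0,0.45],
  [8.8,0,-20.2,0,0.45],
  [10.2,0,-23.2,0,0.45],
  [11.4,0,-25.4,0,0.45],
  [11.9,0,-26.5,0,0.45],
])

```text
t: 7.0
tcp_pos: [0.5196, -0.0509, 0.2139]
tcp_rot: [-3.13, 0.251, 0.0]
force: [4.3, 1.4, -6.2]
grip_width: 0.043
```

```bash
python3 arc.py 24.6,25.3,26.1,26.9,27.7,28.5,29.3,30.1,30.7,31
cat > lidang.py <<'E'
import sys
from h import *
YAW=np.radians(-8.9); ex=np.array([np.cos(YAW),np.sin(YAW),0])
def lid(n):
    im,d,K,T=load(n); P=cloud(d,K,T); hsv=cv2.cvtColor(im,cv2.COLOR_BGR2HSV)
    C=np.array([.632,-.069,0]); ey=np.array([-ex[1],ex[0],0])
    X=(P-C)@ex; Y=(P-C)@ey; Z=P[...,2]
    g=(hsv[...,0]>60)&(hsv[...,0]<95)&(hsv[...,1]>80)&(abs(Y)<.19)&(Z>.14)&(X>-.2)&(X<.13)
    g=cv2.erode(g.astype(np.uint8),np.ones((3,3)))>0
    x,y,z=X[g],Y[g],Z[g]
    rng=np.random.default_rng(0); Q=np.c_[x,y,z]; best=0
    for _ in range(300):
        a=Q[rng.choice(len(Q),3,False)]; nn=np.cross(a[1]-a[0],a[2]-a[0]); l=np.linalg.norm(nn)
        if l<1e-4: continue
        nn/=l; m=abs((Q-a[0])@nn)<.004
        if m.sum()>best and abs(nn[1])<.1: best=m.sum(); M=m
    q=Q[M]; c=q.mean(0); nn=np.linalg.svd(q-c,full_matrices=False)[2][2]; nn*=np.sign(nn[2])
    print(n,"lid angle %.2f"%np.degrees(np.arctan2(nn[0],nn[2])),"n",len(q),"ny %.3f"%nn[1], "dist hinge-plane %.1f"%(nn@(np.array([.097,0,.105])-c)*1000))
for a in sys.argv[1:]: lid(a)
E
python3 lidang.py scene5
```

```text
7.0 [ 0.5196 -0.0509  0.2139] [-3.13   0.251  0.   ] F [ 4.35  1.45 -6.2 ] M [ 0.3  -0.37  0.11] w 0.043 qd 0.029
theta 23.95 radial 0.14 lat -0.02
F tan -3.61 rad -6.48 lat 2.11
24.6 [1.4, -0.0, -2.3]
25.3 [2.8, -0.0, -4.9]
26.1 [4.4, -0.1, -7.8]
26.9 [6.1, -0.1, -10.7]
27.7 [7.8, -0.1, -13.5]
28.5 [9.5, -0.1, -16.4]
29.3 [11.3, -0.1, -19.2]
30.1 [13.2, -0.1, -22.0]
30.7 [14.6, -0.1, -24.0]
31.0 [15.3, -0.1, -25.1]
scene5 lid angle 16.33 n 6171 ny -0.001 dist hinge-plane -31.0
```

Call:
jog_arm([
  [1.4,0,-2.3,0,0.45],
  [2.8,0,-4.9,0,0.45],
  [4.4,0,-7.8,0,0.45],
  [6.1,0,-10.7,0,0.45],
  [7.8,0,-13.5,0,0.45],
  [9.5,0,-16.4,0,0.45],
  [11.3,0,-19.2,0,0.45],
  [13.2,0,-22,0,0.45],
  [14.6,0,-24,0,0.45],
  [15.3,0,-25.1,0,0.45],
])

```text
t: 7.83
tcp_pos: [0.5348, -0.0533, 0.2393]
tcp_rot: [-3.13, 0.251, 0.001]
force: [2.6, 2.5, -5.5]
grip_width: 0.0428
```

```bash
python3 arc.py 31.6,32.3,33.1,33.9,34.7,35.5,36.3,37.1,37.7,38; python3 look.py scene:scene6 top:top6 wrist:wrist6; sed -i 's/Z>.14/Z>float(__import__("os").environ.get("ZM",".14"))/' lidang.py; python3 lidang.py scene6 top6; ZM=.12 python3 lidang.py scene0 top0
```

```text
7.833 [ 0.5348 -0.0533  0.2393] [-3.13e+00  2.51e-01  1.00e-03] F [ 2.58  2.47 -5.48] M [0.45 0.04 0.14] w 0.0428 qd 0.036
theta 31.07 radial 0.14 lat -0.00
F tan -3.28 rad -4.90 lat 2.83
31.6 [1.4, -0.0, -1.7]
32.3 [3.1, -0.0, -4.1]
33.1 [5.0, -0.0, -6.8]
33.9 [7.0, -0.0, -9.4]
34.7 [9.1, -0.1, -12.1]
35.5 [11.2, -0.1, -14.7]
36.3 [13.3, -0.1, -17.2]
37.1 [15.4, -0.1, -19.8]
37.7 [17.1, -0.1, -21.7]
38.0 [17.9, -0.1, -22.6]
7.833 [ 0.5348 -0.0533  0.2393] [-3.13e+00  2.51e-01  1.00e-03] F [ 2.58  2.47 -5.48] M [0.45 0.04 0.14] w 0.0428 qd 0.036
scene6 lid angle 30.55 n 7104 ny 0.001 dist hinge-plane -29.9
top6 lid angle 30.15 n 3922 ny -0.000 dist hinge-plane -31.2
scene0 lid angle -0.13 n 6503 ny 0.002 dist hinge-plane -30.9
top0 lid angle -0.16 n 12398 ny -0.001 dist hinge-plane -30.8
```

View pics/wrist6.png

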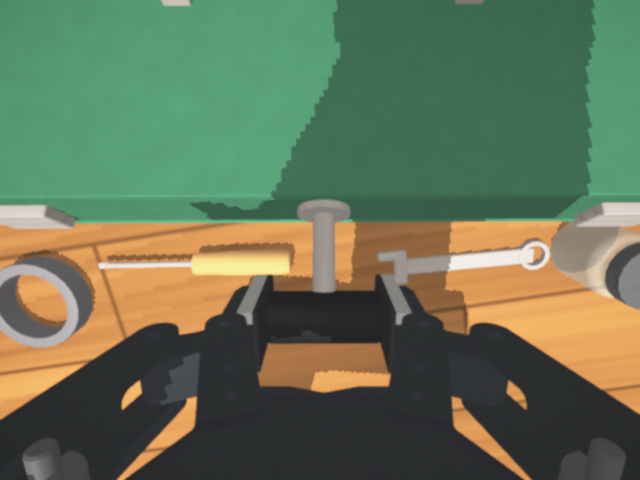

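The pinch is unchanged in the wrist view. The camera lid angle, bias corrected, is about 30.5° against 31.1° from the arm. I continue.

Call:
jog_arm([
  [1.4,0,-1.7,0,0.45],
  [3.1,0,-4.1,0,0.45],
  [5,0,-6.8,0,0.45],
  [7,0,-9.4,0,0.45],
  [9.1,0,-12.1,0,0.45],
  [11.2,0,-14.7,0,0.45],
  [13.3,0,-17.2,0,0.45],
  [15.4,0,-19.8,0,0.45],
  [17.1,0,-21.7,0,0.45],
  [17.9,0,-22.6,0,0.45],
])

```text
t: 8.82
tcp_pos: [0.5525, -0.056, 0.2619]
tcp_rot: [-3.13, 0.251, 0.001]
force: [0.3, 3.3, -4.5]
grip_width: 0.0429
```

```bash
python3 arc.py 38.6,39.3,40.1,40.9,41.7,42.5,43.3,44.1,44.7,45
```

```text
8.817 [ 0.5525 -0.056   0.2619] [-3.13e+00  2.51e-01  1.00e-03] F [ 0.29  3.27 -4.45] M [ 0.66  0.33 -0.09] w 0.0429 qd 0.034
theta 38.01 radial 0.03 lat -0.01
F tan -3.48 rad -2.79 lat 3.28
38.6 [1.7, -0.0, -1.8]
39.3 [3.6, -0.0, -4.0]
40.1 [5.9, -0.0, -6.4]
40.9 [8.2, -0.1, -8.8]
41.7 [10.6, -0.1, -11.1]
42.5 [13.0, -0.1, -13.5]
43.3 [15.4, -0.1, -15.7]
44.1 [17.8, -0.1, -18.0]
44.7 [19.7, -0.1, -19.7]
45.0 [20.6, -0.1, -20.5]
```

Call:
jog_arm([
  [1.7,0,-1.8,0,0.45],
  [3.6,0,-4,0,0.45],
  [5.9,0,-6.4,0,0.45],
  [8.2,0,-8.8,0,0.45],
  [10.6,0,-11.1,0,0.45],
  [13,0,-13.5,0,0.45],
  [15.4,0,-15.7,0,0.45],
  [17.8,0,-18,0,0.45],
  [19.7,0,-19.7,0,0.45],
  [20.6,0,-20.5,0,0.45],
])

```text
t: 9.65
tcp_pos: [0.5732, -0.0593, 0.2826]
tcp_rot: [-3.129, 0.251, 0.0]
force: [3.1, 3.5, -4.9]
grip_width: 0.0425
```

```bash
python3 arc.py 45.5,46.1,46.7,47.4,48.1,48.8,49.5,50.2,50.7,51; python3 look.py scene:scene7 top:top7 ; python3 lidang.py scene7 top7
```

```text
9.65 [ 0.5732 -0.0593  0.2826] [-3.129  0.251  0.   ] F [ 3.1   3.5  -4.89] M [0.76 0.04 0.1 ] w 0.0425 qd 0.04
theta 45.10 radial -0.05 lat -0.01
F tan -1.33 rad -5.34 lat 3.93
45.5 [1.2, -0.0, -1.1]
46.1 [3.1, -0.0, -2.8]
46.7 [5.0, -0.0, -4.4]
47.4 [7.3, -0.1, -6.2]
48.1 [9.6, -0.1, -8.0]
48.8 [11.9, -0.1, -9.8]
49.5 [14.2, -0.1, -11.6]
50.2 [16.5, -0.1, -13.3]
50.7 [18.2, -0.1, -14.6]
51.0 [19.2, -0.1, -15.3]
9.65 [ 0.5732 -0.0593  0.2826] [-3.129  0.251  0.   ] F [ 3.1   3.5  -4.89] M [0.76 0.04 0.1 ] w 0.0425 qd 0.04
scene7 lid angle 44.15 n 7532 ny 0.001 dist hinge-plane -30.1
top7 lid angle 43.67 n 2592 ny -0.001 dist hinge-plane -31.5
```

View pics/scene7.png

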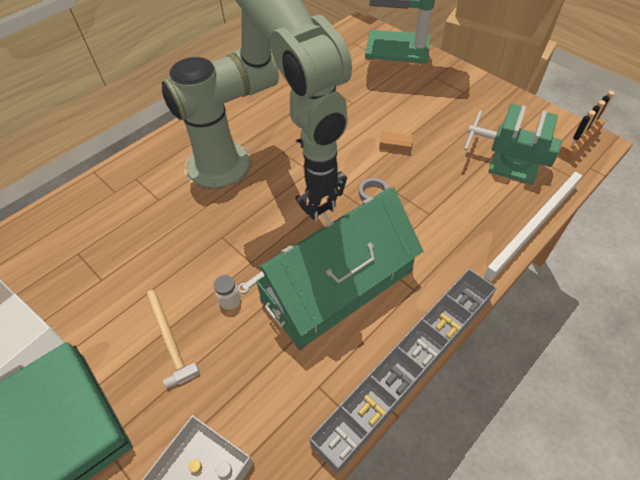

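The lid is at about 44–45°, with arm and camera within 1°, and nothing else has moved. Forces stay at a few newtons. I continue more slowly through the balance point.

Call:
jog_arm([
  [1.2,0,-1.1,0,0.45],
  [3.1,0,-2.8,0,0.45],
  [5,0,-4.4,0,0.45],
  [7.3,0,-6.2,0,0.45],
  [9.6,0,-8,0,0.45],
  [11.9,0,-9.8,0,0.45],
  [14.2,0,-11.6,0,0.45],
  [16.5,0,-13.3,0,0.45],
  [18.2,0,-14.6,0,0.45],
  [19.2,0,-15.3,0,0.45],
])

```text
t: 10.58
tcp_pos: [0.5923, -0.0623, 0.298]
tcp_rot: [-3.129, 0.25, -0.0]
force: [1.5, 5.0, -4.7]
grip_width: 0.0427
```

```bash
python3 arc.py 51.4,52,52.7,53.4,54.1,54.8,55.5,56.2,56.7,57; python3 look.py wrist:wrist8
```

```text
10.583 [ 0.5923 -0.0623  0.298 ] [-3.129  0.25  -0.   ] F [ 1.53  4.97 -4.68] M [ 0.89  0.   -0.15] w 0.0427 qd 0.046
theta 51.04 radial -0.02 lat 0.01
F tan -2.11 rad -4.24 lat 5.15
51.4 [1.2, 0.0, -0.9]
52.0 [3.3, -0.0, -2.3]
52.7 [5.7, -0.0, -3.9]
53.4 [8.1, -0.0, -5.5]
54.1 [10.6, -0.0, -7.1]
54.8 [13.0, -0.1, -8.6]
55.5 [15.5, -0.1, -10.2]
56.2 [18.0, -0.1, -11.6]
56.7 [19.8, -0.1, -12.7]
57.0 [20.9, -0.1, -13.3]
10.583 [ 0.5923 -0.0623  0.298 ] [-3.129  0.25  -0.   ] F [ 1.53  4.97 -4.68] M [ 0.89  0.   -0.15] w 0.0427 qd 0.046
```

View pics/wrist8.png

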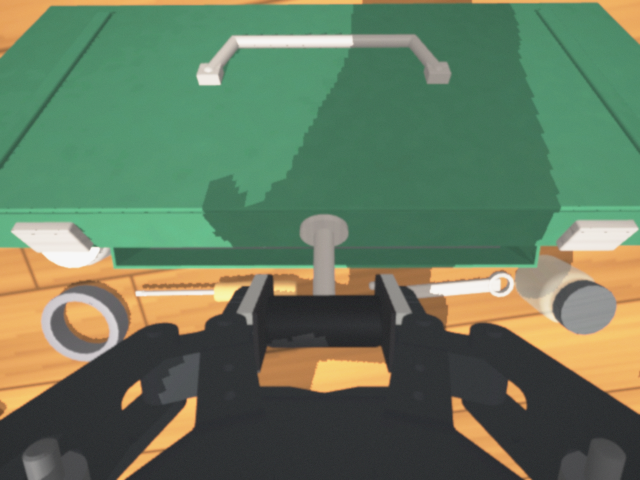

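Call:
jog_arm([
  [1.2,-0.1,-0.9,0,0.45],
  [3.3,-0.1,-2.3,0,0.45],
  [5.7,-0.2,-3.9,0,0.45],
  [8.1,-0.3,-5.5,0,0.45],
  [10.6,-0.4,-7.1,0,0.45],
  [13,-0.5,-8.6,0,0.45],
  [15.5,-0.6,-10.2,0,0.45],
  [18,-0.6,-11.6,0,0.45],
  [19.8,-0.6,-12.7,0,0.45],
  [20.9,-0.6,-13.3,0,0.45],
])

```text
t: 11.47
tcp_pos: [0.6135, -0.0656, 0.3116]
tcp_rot: [-3.13, 0.251, -0.001]
force: [0.2, 0.5, -5.0]
grip_width: 0.0431
```

```bash
python3 arc.py 57.4,57.9,58.4,59,59.6,60.2,60.8,61.4,61.8,62; python3 look.py scene:scene9 top:top9 ; python3 lidang.py scene9 top9
```

```text
11.467 [ 0.6135 -0.0656  0.3116] [-3.13e+00  2.51e-01 -1.00e-03] F [ 0.25  0.48 -4.95] M [0.18 0.42 0.11] w 0.0431 qd 0.048
theta 57.13 radial 0.02 lat 0.02
F tan -2.27 rad -4.40 lat 0.51
57.4 [1.0, 0.0, -0.5]
57.9 [2.8, 0.0, -1.5]
58.4 [4.6, -0.0, -2.5]
59.0 [6.9, -0.0, -3.7]
59.6 [9.1, -0.0, -4.8]
60.2 [11.3, -0.0, -5.9]
60.8 [13.6, -0.1, -7.0]
61.4 [15.8, -0.1, -8.1]
61.8 [17.3, -0.1, -8.8]
62.0 [18.1, -0.1, -9.1]
11.467 [ 0.6135 -0.0656  0.3116] [-3.13e+00  2.51e-01 -1.00e-03] F [ 0.25  0.48 -4.95] M [0.18 0.42 0.11] w 0.0431 qd 0.048
scene9 lid angle 55.90 n 7148 ny 0.001 dist hinge-plane -30.0
top9 lid angle 55.19 n 1229 ny -0.001 dist hinge-plane -32.0
```

```bash
ZM=.12 python3 lidang.py wrist1; python3 lidang.py wrist5 wrist6 wrist8; python3 look.py wrist:wrist9; python3 lidang.py wrist9; python3 arc.py
```

```text
wrist1 lid angle -0.17 n 97566 ny 0.000 dist hinge-plane -30.8
wrist5 lid angle 16.41 n 122255 ny 0.000 dist hinge-plane -30.7
wrist6 lid angle 30.10 n 123896 ny 0.001 dist hinge-plane -30.8
wrist8 lid angle 49.79 n 115420 ny 0.001 dist hinge-plane -30.4
11.567 [ 0.6133 -0.0655  0.3115] [-3.13e+00  2.51e-01 -1.00e-03] F [ 1.72  0.62 -4.77] M [0.07 0.42 0.17] w 0.0425 qd 0.011
wrist9 lid angle 55.69 n 96866 ny 0.001 dist hinge-plane -30.4
11.617 [ 0.6132 -0.0655  0.3114] [-3.13   0.251 -0.   ] F [ 1.4  -0.41 -5.53] M [-0.01  0.31  0.17] w 0.0429 qd 0.005
theta 57.04 radial 0.02 lat 0.05
F tan -1.45 rad -5.53 lat -0.19
```

Three cameras agree that the lid is about 1.1° below the arm's figure, so I'll treat the camera angle as true and aim for about 65° by camera (66° by arm).

Call:
jog_arm([
  [1,0,-0.5,0,0.45],
  [2.8,0,-1.5,0,0.45],
  [4.6,0,-2.5,0,0.45],
  [6.9,0,-3.7,0,0.45],
  [9.1,0,-4.8,0,0.45],
  [11.3,0,-5.9,0,0.45],
  [13.6,0,-7,0,0.45],
  [15.8,0,-8.1,0,0.45],
  [17.3,0,-8.8,0,0.45],
  [18.1,0,-9.1,0,0.45],
])

```text
t: 12.45
tcp_pos: [0.6314, -0.0684, 0.3208]
tcp_rot: [-3.13, 0.251, -0.001]
force: [-0.1, 1.4, -3.1]
grip_width: 0.0432
```

```bash
python3 arc.py 62.2,62.6,63.1,63.6,64.1,64.6,65.1,65.6,65.9,66.1
```

```text
12.45 [ 0.6314 -0.0684  0.3208] [-3.13e+00  2.51e-01 -1.00e-03] F [-0.13  1.38 -3.09] M [ 0.37  0.62 -0.1 ] w 0.0432 qd 0.032
theta 62.01 radial 0.07 lat 0.03
F tan -1.59 rad -2.68 lat 1.35
62.2 [0.7, 0.0, -0.3]
62.6 [2.3, 0.0, -0.9]
63.1 [4.2, 0.0, -1.8]
63.6 [6.1, -0.0, -2.6]
64.1 [8.0, -0.0, -3.4]
64.6 [9.9, -0.0, -4.2]
65.1 [11.9, -0.0, -4.9]
65.6 [13.8, -0.0, -5.7]
65.9 [15.0, -0.1, -6.1]
66.1 [15.8, -0.1, -6.4]
```

Call:
jog_arm([
  [0.7,0,-0.3,0,0.45],
  [2.3,0,-0.9,0,0.45],
  [4.2,0,-1.8,0,0.45],
  [6.1,0,-2.6,0,0.45],
  [8,0,-3.4,0,0.45],
  [9.9,0,-4.2,0,0.45],
  [11.9,0,-4.9,0,0.45],
  [13.8,0,-5.7,0,0.45],
  [15,0,-6.1,0,0.45],
  [15.8,0,-6.4,0,0.45],
])

```text
t: 13.28
tcp_pos: [0.6472, -0.0708, 0.3273]
tcp_rot: [-3.13, 0.251, -0.001]
force: [-0.3, 1.6, -3.2]
grip_width: 0.0426
```

```bash
python3 arc.py 65.9,65.5,65,64.4,63.8,63.2,62.6,62,61.6,61.4; python3 look.py scene:scene10 wrist:wrist10 ; python3 lidang.py scene10 wrist10; python3 arc.py 65.9,65.5,65,64.4,63.8,63.2,62.6,62,61.6,61.4
```

```text
13.283 [ 0.6472 -0.0708  0.3273] [-3.13e+00  2.51e-01 -1.00e-03] F [-0.34  1.6  -3.19] M [0.5  0.64 0.13] w 0.0426 qd 0.038
theta 66.17 radial 0.08 lat 0.04
F tan -1.65 rad -2.80 lat 1.53
65.9 [-1.0, 0.0, 0.5]
65.5 [-2.6, 0.1, 1.1]
65.0 [-4.5, 0.1, 1.8]
64.4 [-6.9, 0.1, 2.7]
63.8 [-9.2, 0.1, 3.7]
63.2 [-11.5, 0.1, 4.6]
62.6 [-13.8, 0.1, 5.6]
62.0 [-16.0, 0.1, 6.7]
61.6 [-17.5, 0.1, 7.3]
61.4 [-18.3, 0.1, 7.7]
13.283 [ 0.6472 -0.0708  0.3273] [-3.13e+00  2.51e-01 -1.00e-03] F [-0.34  1.6  -3.19] M [0.5  0.64 0.13] w 0.0426 qd 0.038
scene10 lid angle 64.80 n 6265 ny 0.001 dist hinge-plane -29.7
wrist10 lid angle 64.52 n 76026 ny 0.001 dist hinge-plane -30.4
13.383 [ 0.6471 -0.0709  0.3273] [-3.13e+00  2.51e-01 -2.00e-03] F [-1.05  1.93 -3.09] M [0.51 0.59 0.15] w 0.0427 qd 0.007
theta 66.16 radial 0.10 lat -0.00
F tan -2.32 rad -2.44 lat 1.75
65.9 [-1.0, 0.0, 0.5]
65.5 [-2.5, 0.0, 1.1]
65.0 [-4.5, 0.0, 1.8]
64.4 [-6.8, 0.0, 2.7]
63.8 [-9.1, 0.0, 3.7]
63.2 [-11.4, 0.1, 4.6]
62.6 [-13.7, 0.1, 5.6]
62.0 [-16.0, 0.1, 6.7]
61.6 [-17.5, 0.1, 7.3]
61.4 [-18.3, 0.1, 7.7]
```

View pics/wrist10.png

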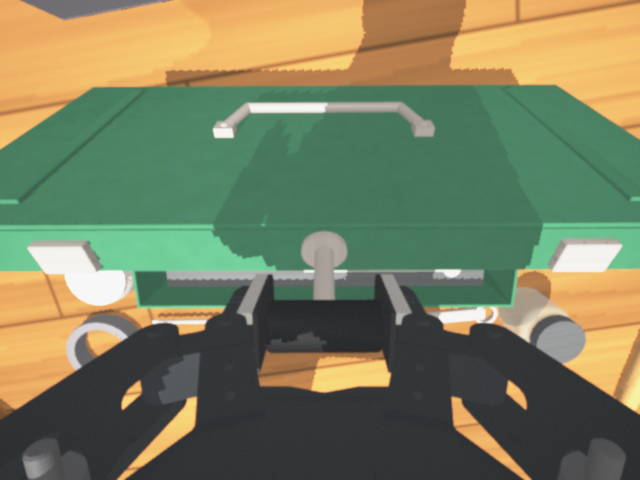

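At the top the lid reads about 64.8° by the scene and wrist cameras, roughly ten degrees past balance, and the pull is still firmly pinched. I now ease it back.

Call:
jog_arm([
  [-1,0,0.5,0,0.45],
  [-2.5,0,1.1,0,0.45],
  [-4.5,0,1.8,0,0.45],
  [-6.8,0,2.7,0,0.45],
  [-9.1,0,3.7,0,0.45],
  [-11.4,0,4.6,0,0.45],
  [-13.7,0,5.6,0,0.45],
  [-16,0,6.7,0,0.45],
  [-17.5,0,7.3,0,0.45],
  [-18.3,0,7.7,0,0.45],
])

```text
t: 14.22
tcp_pos: [0.6295, -0.0681, 0.3197]
tcp_rot: [-3.13, 0.252, -0.004]
force: [4.7, 0.6, -4.7]
grip_width: 0.0428
```

```bash
python3 arc.py 61.1,60.6,60,59.3,58.6,57.9,57.2,56.5,56,55.7; python3 look.py wrist:wrist11;python3 lidang.py wrist11
```

```text
14.217 [ 0.6295 -0.0681  0.3197] [-3.13   0.252 -0.004] F [ 4.65  0.6  -4.73] M [-0.02 -1.47 -0.17] w 0.0428 qd 0.036
theta 61.50 radial -0.06 lat 0.03
F tan 2.09 rad -6.19 lat 1.31
61.1 [-1.5, 0.0, 0.6]
60.6 [-3.4, 0.1, 1.5]
60.0 [-5.6, 0.1, 2.6]
59.3 [-8.2, 0.1, 3.9]
58.6 [-10.8, 0.1, 5.3]
57.9 [-13.4, 0.1, 6.6]
57.2 [-16.0, 0.1, 8.0]
56.5 [-18.5, 0.1, 9.5]
56.0 [-20.3, 0.2, 10.5]
55.7 [-21.4, 0.2, 11.1]
14.217 [ 0.6295 -0.0681  0.3197] [-3.13   0.252 -0.004] F [ 4.65  0.6  -4.73] M [-0.02 -1.47 -0.17] w 0.0428 qd 0.036
wrist11 lid angle 59.84 n 86177 ny 0.001 dist hinge-plane -30.5
```

Call:
jog_arm([
  [-1.5,0,0.6,0,0.45],
  [-3.4,0,1.5,0,0.45],
  [-5.6,0,2.6,0,0.45],
  [-8.2,0,3.9,0,0.45],
  [-10.8,0,5.3,0,0.45],
  [-13.4,0,6.6,0,0.45],
  [-16,0,8,0,0.45],
  [-18.5,0,9.5,0,0.45],
  [-20.3,0,10.5,0,0.45],
  [-21.4,0,11.1,0,0.45],
])

```text
t: 15.1
tcp_pos: [0.6079, -0.0647, 0.3088]
tcp_rot: [-3.13, 0.251, -0.004]
force: [1.9, 1.2, 0.0]
grip_width: 0.0428
```

```bash
python3 arc.py 55.4,54.9,54.2,53.5,52.8,52.1,51.4,50.8,50.4,50.2; python3 look.py wrist:wrist12;python3 lidang.py wrist12
```

```text
15.1 [ 0.6079 -0.0647  0.3088] [-3.13   0.251 -0.004] F [1.88 1.24 0.05] M [ 0.01 -0.75 -0.16] w 0.0428 qd 0.051
theta 55.63 radial 0.43 lat 0.04
F tan 1.46 rad -0.81 lat 1.52
55.4 [-0.6, 0.0, 0.9]
54.9 [-2.4, 0.1, 1.9]
54.2 [-4.9, 0.1, 3.5]
53.5 [-7.3, 0.1, 5.0]
52.8 [-9.8, 0.1, 6.6]
52.1 [-12.2, 0.1, 8.2]
51.4 [-14.6, 0.1, 9.9]
50.8 [-16.6, 0.1, 11.3]
50.4 [-18.0, 0.1, 12.3]
50.2 [-18.7, 0.1, 12.8]
15.1 [ 0.6079 -0.0647  0.3088] [-3.13   0.251 -0.004] F [1.88 1.24 0.05] M [ 0.01 -0.75 -0.16] w 0.0428 qd 0.051
wrist12 lid angle 54.23 n 100861 ny 0.001 dist hinge-plane -30.5
```

Call:
jog_arm([
  [-0.6,0,0.9,0,0.45],
  [-2.4,0,1.9,0,0.45],
  [-4.9,0,3.5,0,0.45],
  [-7.3,0,5,0,0.45],
  [-9.8,0,6.6,0,0.45],
  [-12.2,0,8.2,0,0.45],
  [-14.6,0,9.9,0,0.45],
  [-16.6,0,11.3,0,0.45],
  [-18,0,12.3,0,0.45],
  [-18.7,0,12.8,0,0.45],
])

```text
t: 15.98
tcp_pos: [0.5886, -0.0617, 0.2959]
tcp_rot: [-3.131, 0.252, -0.002]
force: [-1.1, 1.5, 5.6]
grip_width: 0.0427
```

```bash
python3 look.py wrist:wrist13 scene:scene13;python3 lidang.py wrist13 scene13; python3 arc.py 50,49.8,49.5,49.2,49,48.8,48.7,48.6
```

```text
15.983 [ 0.5886 -0.0617  0.2959] [-3.131e+00  2.520e-01 -2.000e-03] F [-1.1   1.53  5.65] M [ 0.09 -0.15  0.07] w 0.0427 qd 0.029
wrist13 lid angle 48.69 n 117374 ny 0.000 dist hinge-plane -30.6
scene13 lid angle 48.99 n 7115 ny 0.001 dist hinge-plane -29.8
16.083 [ 0.5884 -0.0616  0.2958] [-3.131e+00  2.510e-01 -1.000e-03] F [-2.55  0.99  5.9 ] M [ 0.05 -0.08  0.16] w 0.0429 qd 0.005
theta 49.96 radial 0.49 lat 0.03
F tan 1.36 rad 6.33 lat 0.58
50.0 [0.4, 0.0, 0.3]
49.8 [-0.2, 0.0, 0.8]
49.5 [-1.2, 0.0, 1.5]
49.2 [-2.2, 0.0, 2.3]
49.0 [-2.9, 0.1, 2.8]
48.8 [-3.6, 0.1, 3.3]
48.7 [-3.9, 0.1, 3.6]
48.6 [-4.2, 0.1, 3.8]
```

Call:
jog_arm([
  [-0.5,0,0.7,0,0.45],
  [-1.2,0,1.4,0,0.45],
  [-2,0,2.1,0,0.45],
  [-2.8,0,2.8,0,0.45],
  [-3.5,0,3.4,0,0.45],
  [-4,0,3.8,0,0.45],
  [-4.2,0,3.9,0,0.45],
  [-4.2,0,3.9,0,0.45],
  [-4.2,0,3.9,0,0.45],
])

```text
t: 16.83
tcp_pos: [0.5835, -0.0609, 0.2919]
tcp_rot: [-3.131, 0.251, 0.001]
force: [-2.4, 0.4, 6.7]
grip_width: 0.0426
```

```bash
python3 look.py wrist:wrist14 scene:scene14 top:top14;python3 lidang.py wrist14 scene14 top14; python3 arc.py
```

```text
16.833 [ 0.5835 -0.0609  0.2919] [-3.131e+00  2.510e-01  1.000e-03] F [-2.42  0.43  6.71] M [0.11 0.01 0.12] w 0.0426 qd 0.002
wrist14 lid angle 47.26 n 123392 ny 0.001 dist hinge-plane -30.4
scene14 lid angle 47.50 n 7426 ny 0.000 dist hinge-plane -29.9
top14 lid angle 47.07 n 2265 ny -0.001 dist hinge-plane -31.3
16.983 [ 0.5835 -0.0609  0.2919] [-3.131e+00  2.510e-01  1.000e-03] F [-3.29  1.29  6.53] M [0.11 0.   0.06] w 0.0428 qd 0.002
theta 48.46 radial 0.45 lat 0.04
F tan 1.29 rad 7.27 lat 0.76
```

View pics/wrist14.png

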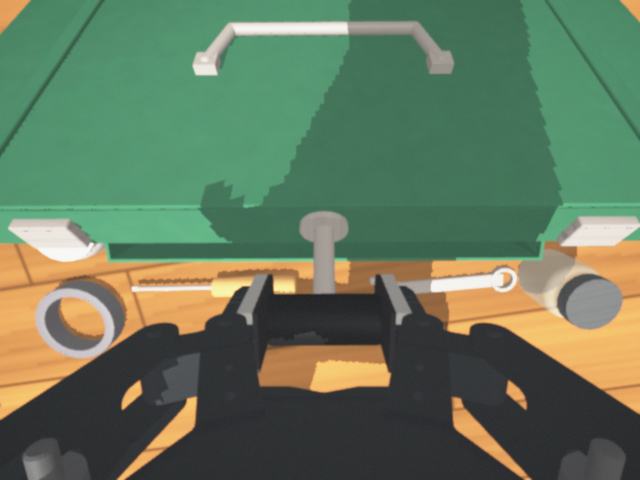

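View pics/scene14.png

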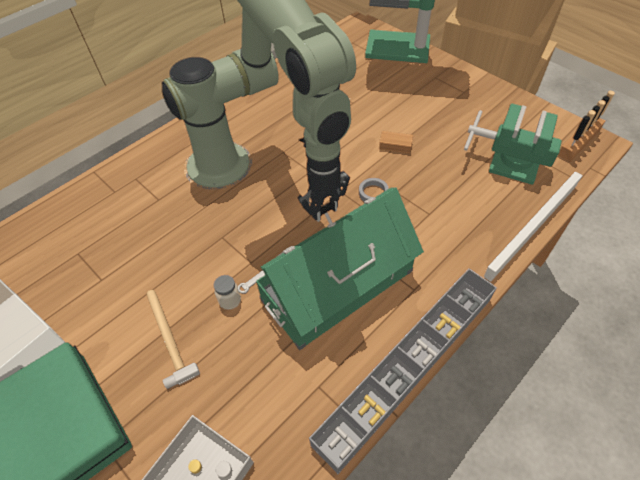

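The lid is held still at about 47.4° (scene, wrist and top: 47.5, 47.3, 47.1, before a bias correction of about +0.15°). The pull is pinched at (265–382, 293–345), and the jar, spanner, screwdriver, tape, tin, hammer and offcut look unmoved. I'll check the bystanders by pixel difference, then hand in.

```bash
python3 - <<'E'
from look import *
a=load("scene0"); b=load("scene14"); at=load("top0"); bt=load("top14")
for n,x,y,(x0,y0,x1,y1) in (("hammer",a,b,(140,285,205,392)),("jar",a,b,(210,272,244,314)),("offcut",a,b,(376,128,416,156)),("spanner scene",a,b,(236,272,258,296)),("tape top",at,bt,(186,252,234,300)),("tin top",at,bt,(224,205,258,246)),("driver top",at,bt,(240,262,326,294)),("spanner top",at,bt,(355,290,432,322))):
    p=cv2.cvtColor(x[0],cv2.COLOR_BGR2GRAY)[y0:y1,x0:x1].astype(np.float32);q=cv2.cvtColor(y[0],cv2.COLOR_BGR2GRAY)[y0:y1,x0:x1].astype(np.float32)
    (dx,dy),resp=cv2.phaseCorrelate(p,q); print(n,"shift px %.2f %.2f resp %.2f meanabs %.1f"%(dx,dy,resp,np.abs(p-q).mean()))
E
python3 - <<'E'
import cv2
cv2.imwrite("pics/ctop14.png",cv2.resize(cv2.imread("pics/top14.png")[150:350,170:490],None,fx=2.4,fy=2.4))
E
```

```text
hammer shift px -0.08 -0.44 resp 0.57 meanabs 18.1
jar shift px -0.01 0.45 resp 0.75 meanabs 26.9
offcut shift px -0.09 0.14 resp 1.01 meanabs 5.2
spanner scene shift px -0.67 -0.69 resp 0.56 meanabs 49.6
tape top shift px -0.00 0.00 resp 1.00 meanabs 4.4
tin top shift px -0.01 0.51 resp 1.00 meanabs 4.4
driver top shift px 0.07 0.21 resp 0.33 meanabs 20.4
spanner top shift px 0.15 0.11 resp 0.38 meanabs 35.4
```

View pics/ctop14.png

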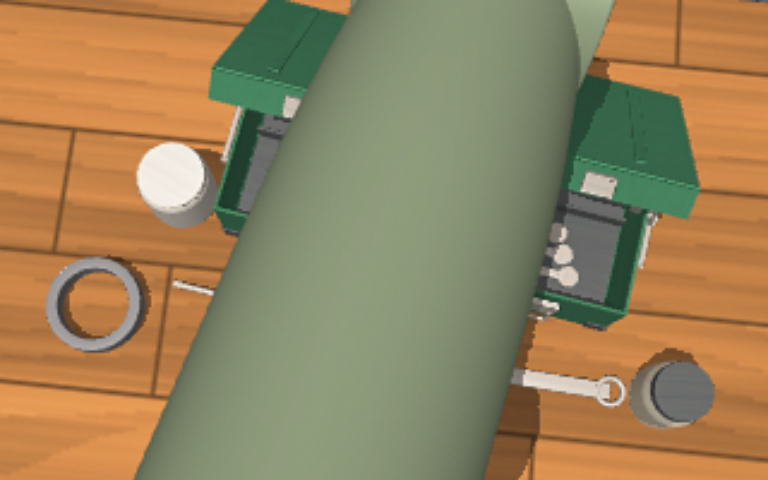

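The top view shows the tin, tape, screwdriver tip, spanner end and jar where they were. The measured shifts are below a pixel, and shadows and the arm account for the differences. I hand in.

Run:
```python
from look import *
state(); print(r.close_job()); state()
```

```text
16.983 [ 0.5835 -0.0609  0.2919] [-3.131e+00  2.510e-01  1.000e-03] F [-3.29  1.29  6.53] M [0.11 0.   0.06] w 0.0428 qd 0.002
the job is handed in; nothing more can be done
None
the job is handed in; nothing more can be done
```

The job is handed in at 17.0 s with the arm still gripping the T-pull and the lid held still at about 47.4° open. That is about 7.5° below the nominal 55° balance point.

I pinched the pull over its ends and lifted the lid along its arc at no more than about 8.5°/s. It reached about 65° (camera reading 64.8°), and I then eased it back.

**Last checks**
- **Lid angle:** the wrist, scene and top cameras read 47.3°, 47.5° and 47.1° before a bias correction of about +0.15°. The arm's own arc estimate was 48.5°. That gap of about 1.1° grew during the lift. I trusted the cameras, and both figures lie in the 45–50° band.
- **Stillness and force:** joint speeds were at most 0.002 rad/s at the end. Force readings stayed below about 9 N throughout, with about 7 N left along the lid's radius at hand-in.
- **Other things on the bench:** no item showed a measured image shift of a full pixel. In the last pictures the arm and shadows hide parts of the screwdriver and spanner, so their match is weaker.

**Not confirmed**
- **Balance point:** I could not confirm it by force, because friction at the pinch outweighed the lid's small load. I relied on the stated 55° ± 2°; with that tolerance, 47.4° is between 5.6° and 9.6° below balance.
- **Grip force:** it cannot be read or set. I only asked for an opening slightly under the bar's length, 38 mm against a measured stop of about 43 mm, so I don't know whether it was as light as you wanted.

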